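# Latch a double-hook hanger into the bench rail

## Robot

A 6-joint arm with a two-finger parallel gripper is mounted at the origin on the work surface. World frame = base frame: x ahead of the robot, y to its left, z up, the work surface at z = 0. Lengths are in m, angles in rad, forces in N, time in s.
With the tool pointing down it reaches from about 0.3 to 1 m from the base axis. Payload 5.1 kg.
Tool frame: the origin (TCP) lies on the centre line of the jaws, within the pads' length; the fingertips stand 25 mm ahead of it and the grasp point (between the pads) lies 6 mm ahead of it; z points along the fingers, y is the direction in which the jaws open and shut (so a half turn about z gives the same grasp; the last joint's range is limited). The gripper opens to 95 mm and grips with 3 to 60 N. Pads are 20 mm wide; open, the fingers measure 119 mm over their backs; the gripper's body (75 mm by 180 mm) begins 59 mm behind the grasp point.
Start: joints at [-0.083, 0.124, 1.65, -0, 1.367, -0.083], TCP at [0.65, -0, 0.22] pointing down, gripper open.
Joint ranges: [-2.61, 2.61], [-1.02, 2.33], [0.03, 2.71], [-1.35, 4.49], [0.32, 2.68], [-2.91, 2.91]. Speed limits (rad/s): [2.57, 2.57, 3.14, 3.14, 3.14, 3.14].

## Interface

Orientations are given as a rotation vector (axis times angle).
In Python, from bench import status, eyes, manip gives the robot as it stands.
- The arm moves only by the shell command python3 -m crank 'ROWS' [FORCE]. ROWS is JSON, a list of rows, each a list of 5 numbers: the shift along the tool's x, y, z in cm, then the turn about the tool's z in rad, then the opening, from 0 (shut) to 1 (fully open). A call has 1 to 10 rows; each row is the pose to reach, as a shift and turn from the pose measured when the call began, along the tool's axes at that moment; what a row does not reach only later rows make up. A row lasts 1/10 s, in which the tool goes at most 50 mm and 8.59 degrees, less where a joint would pass 70% of its speed; a pose out of reach is approached as far as the arm can. A call with a gripper value outside its range is refused whole. The fingers move at their own pace and stop on an object; FORCE is the grip in N (left out, the last holds). Time passes only in rows, so rows that repeat a pose let the fingers close. It gives the time, the measured TCP pose, the force and the opening at its end, in the units of the state.
- status.read_state(): the state, without advancing time (a new reading comes with each control period).
- eyes.capture(name): name is "scene" or "side" or "wrist"; returns the picture (384x512x3 uint8, blue, green, red); there is no depth.
- eyes.camera_info(name): a dict with "intrinsics" (3x3 intrinsics, pixels), "xyz" and "orientation" of the camera in the world. Camera axes: x right, y down, z forward; pixel columns grow to the right and rows downward; lengths in m; the calibration is good to about 2 mm. A picture is of the moment at which its call begins: read the wrist's pose just before it. camera_info takes no time and is no camera call; for the wrist camera it gives the pose at the moment of the call.
- manip.hand_in(): hands the job in, once; it reports no verdict.
Trained networks look in the newest picture that a camera, given by its name, has taken for a name from the list of things; names that differ only in an ending like _2 or _b are one class to them, and where a whole thing is asked for, a point or a joint stands for the part that bears it (a point fixed in the world has none). Each returns a list of dicts, best first, with "confidence" (0 to 1); they miss things now and then, are a little off and sometimes report something else, mostly with a low value. They report only what shows in the picture. A call takes as long as a camera call. They do not tell look-alikes from the thing itself.
- eyes.boxes_of(camera, target): "xy" ([column, row] in pixels, amid what is visible of it).
The state is a dict: "clock": time; "joint_pos": joint angles; "qvel": joint speeds; "tau": joint torques, N m; "tool_pos": TCP position; "orientation": TCP orientation; "wrist_force": force on the tool from outside, world axes, zero at the start; "moment": the same for the moment, N m; "opening": finger opening in m.
Only numpy, scipy, OpenCV 4.12 (cv2) and the standard library are available. Lean on these libraries where they do the work, as an engineer would, in place of code of your own. Each camera call takes 0.05 s, during which the arm holds its last target.

## Task

Take the double-hook hanger off its wooden parking block, enter its foot at the open end of the rail and slide it in over the spring catch until it presses the sprung buffer back and the catch snaps up behind it. Do not jam it hard in the rail or drive the buffer solid, leave the other things on the bench where they are, and let the hanger go, caught between catch and buffer.

Things in the scene. Friction and masses are not known exactly. Their poses are not given: they have to be found in the camera images.
- hanger_grip (a point): Centre of the hanger's black grip block, where to take it: 26 (x) by 30 (y) by 46 mm high. The hanger is one rigid steel piece, 350 g +-30%, the same after a half turn; its y = sliding direction, x across, z up. Under the block a crossbar 76 (x) by 26 (y) by 8 mm, its top 23 mm below this point. Gripped across its y faces (30 mm) the fingers clear the hooks and push squarely.
- hanger_foot (a point): Centre of the underside of the hanger's flat foot, 57 mm below hanger_grip, same axes. Foot 30 mm wide (x), 44 mm long (y), 10 mm thick; above it a neck 12 (x) by 40 mm (y), 16 mm high, up to the crossbar. On each side a hook of 7 mm wire hangs from the crossbar at x = 34 mm to 34 mm below this point and turns up at x = 50 mm.
- rail_mouth (a point): Centre of the channel floor at the rail's open end, 100 mm above the bench; its y axis points level out of the open end: the hanger slides in along -y. Channel 33 mm wide, 12.5 mm high inside; above it two lips 4 mm thick with a 16 mm slot between. Side guides flare out over about 12 mm beyond this point to some 40 mm inside. Foot goes in the channel, neck in the slot.
- rail: The fixed rail: 260 mm long, 41 mm wide aluminium C-section, slot up, lips' top 116.5 mm above the bench, on two 34 mm wide pedestals and a 110 by 280 mm foot plate. Origin: centre of the underside; axes as rail_mouth. The hanger's hooks straddle rail and pedestals. Catch and buffer are one unit clamped in it; where along the rail is not measured and must be found by feel.
- catch (a joint): Spring catch in the channel floor, m: 0 = up, 6 mm proud; grows as pressed down (about 6 mm under the foot). 14 mm ramp towards the mouth, 8 mm flat top, then an upright holding face that lies 75 to 125 mm inside the mouth (unmeasured). Spring 2 to 3.2 N: passing it takes a few N.
- buffer (a joint): Sprung buffer in the channel facing the mouth, m: 0 = at rest, grows as pressed in, solid at 0.015. At rest its face is 39 mm beyond the catch's holding face: the 44 mm foot presses it 5 mm before the catch snaps up; stop between 6 and 12 mm, then let go. Pushes 4 N at first, 9 N at 5 mm, 14 N at 10 mm; sliding friction adds 1 to 4 N. Its clamp stands 11 mm above the lips behind it.
- park: Wooden parking block, fixed, on which the hanger's foot stands: 36 by 70 mm (along y), top 65 mm above the bench, on a foot board 110 by 100 mm. Origin: centre of its underside.
- gauge_mid (a point): Steel ring gauge lying on the bench, 64 mm across, 22 mm high; this is its centre. To be left alone.
- driver_grip (a point): Handle of a screwdriver lying on the bench, to be left alone.
- can_mid (a point): Blue spray can standing on the bench, 52 mm across, 130 mm high; its centre. To be left alone.
There are look-alikes about, which are no part of the job. What is shaped like the part that bears hanger_grip but blue or green is not meant.

How it is judged:
By the outcome, as a careful person would: the job done as asked, in the order asked, and still so for the second after the job is handed in, with the robot touching nothing.
It also fails if it takes over 53 s, if anything falls off the work surface, if the arm or the gripper's body presses on something with over 40 N, if the wrist force passes 120 N, or if a joint passes its speed limit or range.

## Working session

There is one attempt and no reset: what is moved stays moved. The work goes in short steps, Python scripts to look and compute and a shell command to move; the robot and the scene stay as the last step left them, time stands still between calls to the robot, and variables do not carry over. Pictures are saved under pics/ and viewed, and the job is handed in when it is done.

```bash
ls; mkdir -p pics; cat > h.py <<'E'
import numpy as np,cv2
from bench import status,eyes,manip
from scipy.spatial.transform import Rotation as R
def cam(n):
    i=eyes.camera_info(n);o=np.array(i["orientation"],float)
    M=o if o.shape==(3,3) else R.from_rotvec(o).as_matrix()
    return np.array(i["intrinsics"]),np.array(i["xyz"]),M
def ray(c,p):
    K,t,M=c; d=M@np.linalg.solve(K,[p[0],p[1],1]); return t,d/np.linalg.norm(d)
def atz(c,p,z):
    t,d=ray(c,p); return t+d*(z-t[2])/d[2]
def proj(c,P):
    K,t,M=c; q=K@(M.T@(np.array(P)-t)); return q[:2]/q[2]
def tri(a,pa,b,pb):
    A=np.zeros((3,3));v=np.zeros(3);rs=[ray(a,pa),ray(b,pb)]
    for t,d in rs:
        m=np.eye(3)-np.outer(d,d);A+=m;v+=m@t
    X=np.linalg.solve(A,v);return X,[np.linalg.norm((np.eye(3)-np.outer(d,d))@(X-t)) for t,d in rs]
E
python3 - <<'E'
from h import *
np.set_printoptions(precision=4,suppress=True)
print(status.read_state())
for n in ("scene","side","wrist"):
    im=eyes.capture(n);cv2.imwrite(f"pics/{n}0.png",im);c=cam(n);print(n,c)
    if n!="wrist":
        for t in ("hanger_grip","hanger_foot","rail_mouth","rail","catch","buffer","park"):
            print(t,[(np.round(b["xy"]),round(b["confidence"],2)) for b in eyes.boxes_of(n,t)])
E
```

```text
pics
{'clock': 0.0, 'joint_pos': array([-0.0826,  0.1245,  1.6517, -0.    ,  1.3675, -0.0826]), 'qvel': array([-0.0004, -0.0009, -0.0026,  0.0002, -0.0017,  0.0018]), 'tau': array([ -0.0006, -41.7604, -35.9935,   0.0773,   0.0493,  -0.0002]), 'tool_pos': array([0.6494, 0.    , 0.2183]), 'orientation': array([-2.2203, -2.2204,  0.0021]), 'wrist_force': array([-0.0349,  0.6666,  0.319 ]), 'moment': array([-0.0332, -0.02  , -0.0699]), 'opening': 0.09521784513834744}
scene (array([[459.0466,   0.    , 251.4181],
       [  0.    , 459.0466, 182.0172],
       [  0.    ,   0.    ,   1.    ]]), array([ 1.5817, -0.5767,  1.0978]), array([[ 0.5356,  0.5317, -0.6561],
       [ 0.8445, -0.3371,  0.4162],
       [ 0.0001, -0.777 , -0.6295]]))
hanger_grip [(array([324., 186.]), 0.86), (array([328., 142.]), 0.82), (array([285., 137.]), 0.61), (array([298., 156.]), 0.48)]
hanger_foot [(array([300., 156.]), 0.8), (array([328., 187.]), 0.8), (array([282., 138.]), 0.78), (array([326., 144.]), 0.57), (array([169., 270.]), 0.18)]
rail_mouth [(array([207., 219.]), 0.74)]
rail [(array([207., 218.]), 0.94)]
[... 393 characters left out ...]
8, -0.7034]]))
hanger_grip [(array([218., 151.]), 0.87), (array([197., 128.]), 0.79), (array([268., 148.]), 0.68), (array([169., 158.]), 0.67)]
hanger_foot [(array([219., 152.]), 0.93), (array([198., 129.]), 0.85), (array([267., 147.]), 0.76), (array([169., 157.]), 0.72)]
rail_mouth [(array([286., 256.]), 0.76)]
rail [(array([286., 256.]), 0.95)]
catch []
buffer []
park [(array([220., 168.]), 0.84), (array([381., 286.]), 0.35)]
wrist (array([[335.7158,   0.    , 259.3149],
       [  0.    , 335.7158, 189.9153],
       [  0.    ,   0.    ,   1.    ]]), array([0.6501, 0.083 , 0.3851]), array([[ 1.    , -0.0003, -0.0002],
       [-0.0003, -0.9559, -0.2935],
       [-0.0001,  0.2935, -0.9559]]))
```

View pics/scene0.png

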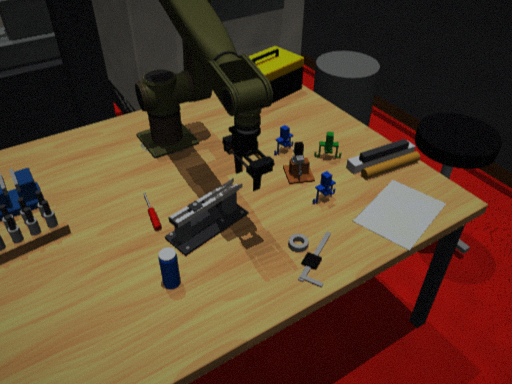

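View pics/side0.png

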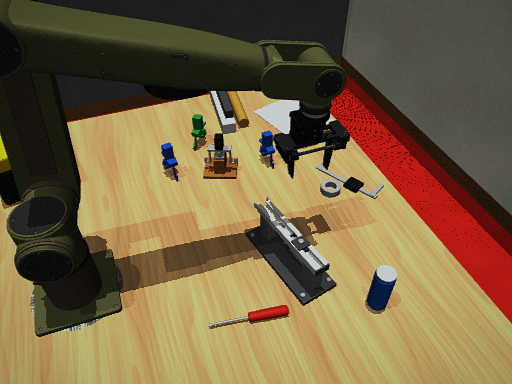

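View pics/wrist0.png

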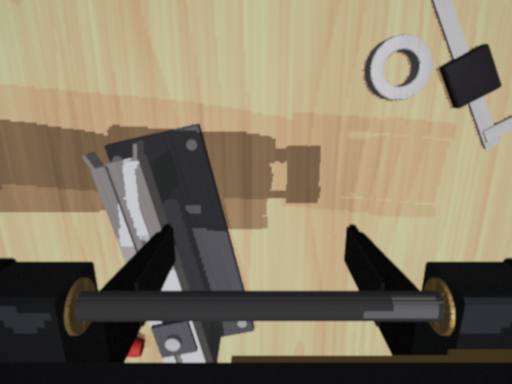

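```bash
python3 - <<'E'
import cv2
a=cv2.imread('pics/scene0.png')[100:300,120:380];b=cv2.imread('pics/side0.png')[90:210,130:330]
cv2.imwrite('pics/cs.png',cv2.resize(a,None,fx=3,fy=3,interpolation=2)); cv2.imwrite('pics/cd.png',cv2.resize(b,None,fx=4,fy=4,interpolation=2))
c=cv2.imread('pics/side0.png')[200:350,180:400]
cv2.imwrite('pics/cr.png',cv2.resize(c,None,fx=3.5,fy=3.5,interpolation=2))
E
```

```text
(no output)
```

View pics/cs.png

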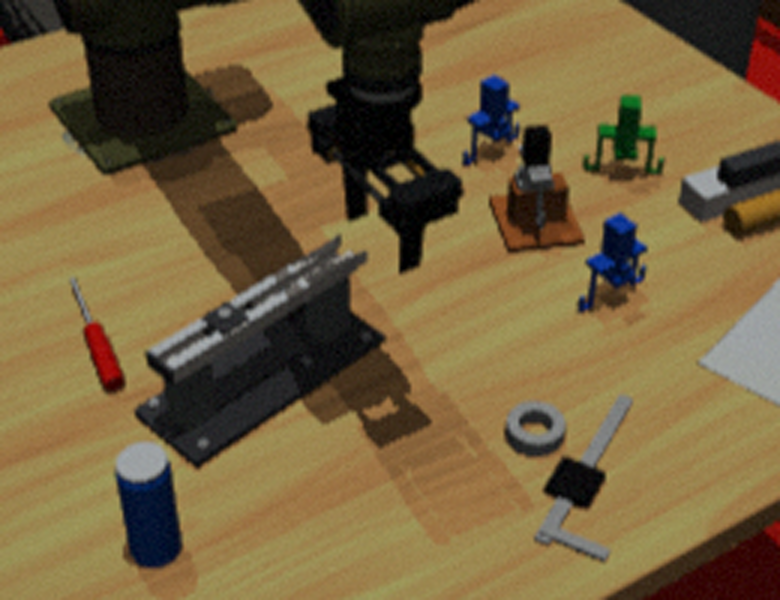

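View pics/cd.png

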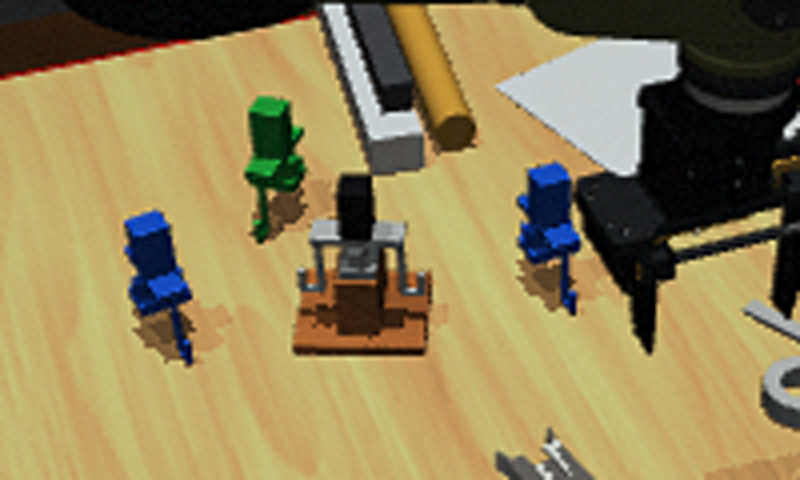

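View pics/cr.png

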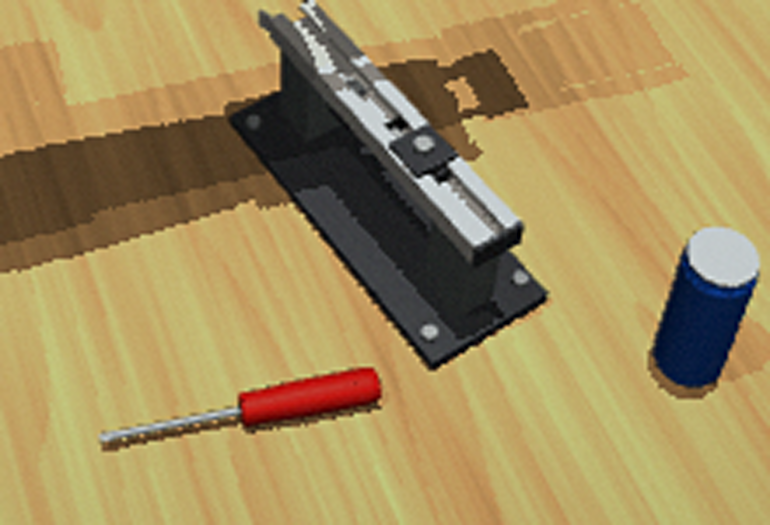

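```bash
python3 - <<'E'
from h import *
np.set_printoptions(precision=4,suppress=True)
s,d,w=cam("scene"),cam("side"),cam("wrist")
print("grip",tri(s,(299,147.7),d,(219,141.7)))
for p in [(107,147),(200,125),(253,329)]: print("plate",atz(w,p,.008))
for p in [(262,201),(245,231),(303,304),(336,284)]: pass
sd=lambda u,v:(180+u/3.5,200+v/3.5)
ss=lambda u,v:(120+u/3,100+v/3)
for p in [(230,115),(433,367),(547,297)]: print("plate side",atz(d,sd(*p),.008))
for p in [(137,410),(198,465),(384,338)]: print("plate scene",atz(s,ss(*p),.008))
# rail far end lip outer corners, side
for p in [(472,250),(523,222)]: print("far lip",atz(d,sd(*p),.1165))
for p in [(148,353),(168,370)]: print("far lip scene",atz(s,ss(*p),.1165))
print("park",[atz(d,(130+u/4,90+v/4),.01) for u,v in [(292,350),(425,350),(431,270)]])
E
```

```text
grip (array([0.4945, 0.3196, 0.1247]), [np.float64(0.003239687531961355), np.float64(0.0032396875319612604)])
plate [0.4778 0.018  0.008 ]
plate [0.5842 0.0426 0.008 ]
plate [ 0.6415 -0.2287  0.008 ]
plate side [0.4782 0.0207 0.008 ]
plate side [ 0.5368 -0.2554  0.008 ]
plate side [ 0.6421 -0.2317  0.008 ]
plate scene [ 0.536  -0.2473  0.008 ]
plate scene [ 0.6441 -0.2262  0.008 ]
plate scene [0.5828 0.0428 0.008 ]
far lip [ 0.5655 -0.2386  0.1165]
far lip [ 0.6091 -0.23    0.1165]
far lip scene [ 0.571  -0.2368  0.1165]
far lip scene [ 0.6049 -0.2301  0.1165]
park [array([0.4249, 0.2935, 0.01  ]), array([0.5277, 0.2546, 0.01  ]), array([0.5651, 0.3498, 0.01  ])]
```

Candidates shaped like the hanger in the scene view are green (328,146), blue (285,137), blue (325,186) and black with a steel crossbar on the wooden block (299,148). I choose the black one: in the crop it stands on the wood block, and its triangulated height of 0.125 m agrees with the expected 0.122 m.

The rail's plate corners agree between views to about 4 mm. The flared open end points to +y, at roughly (0.532, 0.022), with yaw about 0.216.

```bash
python3 -m crank '[[3,-1.5,-1,-0.12,1],[6.5,-3,-3,-0.24,1],[10,-4.5,-4,-0.36,1],[13,-6.5,-5,-0.48,1],[16,-8,-5,-0.6,1],[19.5,-9.5,-5,-0.72,1],[22.5,-11,-5,-0.84,1],[26,-12.5,-5,-0.96,1],[29,-14,-5,-1.08,1],[32,-15.5,-5,-1.2,1]]'; python3 -m crank '[[0,0,0,0,1],[0,0,0,0,1],[0,0,0,0,1]]'
python3 - <<'E'
from h import *
np.set_printoptions(precision=4,suppress=True)
st=status.read_state();print(st["clock"],st["tool_pos"],R.from_rotvec(st["orientation"]).as_matrix())
im=eyes.capture("wrist");cv2.imwrite("pics/w1.png",im)
w=cam("wrist");print(w)
print([(np.round(b["xy"]),round(b["confidence"],2)) for b in eyes.boxes_of("wrist","hanger_grip")])
print(proj(w,[.4945,.32,.145]))
E
```

```text
clock: 1.85
tool_pos: [0.4942, 0.3212, 0.2697]
orientation: [0.571, 3.089, 0.0]
wrist_force: [0.1, 0.3, 0.3]
opening: 0.0951
clock: 2.15
tool_pos: [0.4946, 0.3206, 0.2698]
orientation: [0.573, 3.088, -0.0]
wrist_force: [0.2, -0.0, 0.3]
opening: 0.0951
2.15 [0.4946 0.3206 0.2698] [[-0.9334  0.3589  0.0006]
 [ 0.3589  0.9334 -0.0002]
 [-0.0006  0.0001 -1.    ]]
(array([[335.7158,   0.    , 259.3149],
       [  0.    , 335.7158, 189.9153],
       [  0.    ,   0.    ,   1.    ]]), array([0.4168, 0.35  , 0.4352]), array([[ 0.3596,  0.8917,  0.2748],
       [ 0.9331, -0.3438, -0.1053],
       [ 0.0005,  0.2942, -0.9557]]))
[(array([259., 169.]), 0.86), (array([301., 276.]), 0.82), (array([400.,  78.]), 0.77), (array([239.,  12.]), 0.61)]
[259.1072 183.4171]
```

View pics/w1.png

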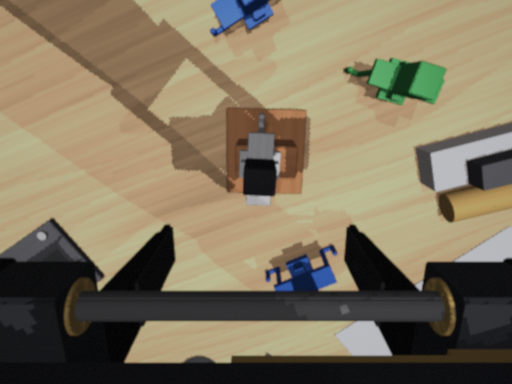

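```bash
python3 - <<'E'
from h import *
im=cv2.imread("pics/w1.png")[100:220,200:330]
im=np.clip(im.astype(float)*1.6,0,255).astype(np.uint8)
cv2.imwrite("pics/w1c.png",cv2.resize(im,None,fx=5,fy=5,interpolation=2))
E
```

```text
(no output)
```

View pics/w1c.png

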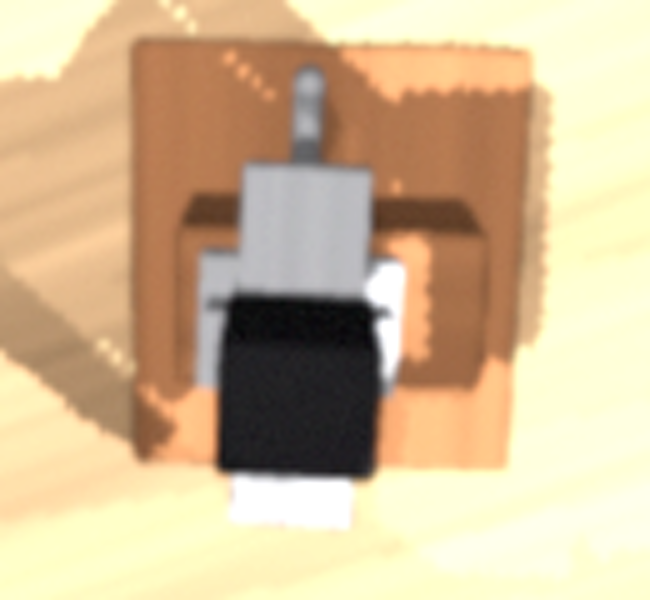

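```bash
python3 - <<'E'
from h import *
np.set_printoptions(precision=4,suppress=True)
w=cam("wrist")
q=lambda u,v:(200+u/5,100+v/5)
C=[atz(w,q(*p),.145) for p in [(219,472),(374,476),(378,347),(228,340)]]
for c in C: print(c)
c=np.mean(C,0);print(c, np.linalg.norm(C[0]-C[1]),np.linalg.norm(C[1]-C[2]))
e=C[1]-C[0]+C[2]-C[3];print("yang",np.degrees(np.arctan2(e[1],e[0])))
st=status.read_state();M=R.from_rotvec(st["orientation"]).as_matrix()
print("tool shift cm",M.T@(np.array([c[0],c[1],.122+.006])-st["tool_pos"])*100)
E
```

```text
[0.4992 0.3032 0.145 ]
[0.5101 0.3292 0.145 ]
[0.4877 0.3382 0.145 ]
[0.477  0.3139 0.145 ]
[0.4935 0.3211 0.145 ] 0.028174765690025947 0.024084924979142275
yang 66.77395317903061
tool shift cm [ 0.1529  0.0341 14.1733]
```

```bash
python3 -m crank '[[0.15,0.05,2.5,0.04,1],[0.15,0.05,5,0.04,1],[0.15,0.05,7.5,0.04,1],[0.15,0.05,9.5,0.04,1],[0.15,0.05,11,0.04,1],[0.15,0.05,12.2,0.04,1],[0.15,0.05,13.2,0.04,1],[0.15,0.05,13.8,0.04,1],[0.15,0.05,14,0.04,1],[0.15,0.05,14,0.04,1]]' 40; python3 -m crank '[[0,0,0,0,0.5],[0,0,0,0,0.4],[0,0,0,0,0.3],[0,0,0,0,0.2],[0,0,0,0,0.1],[0,0,0,0,0.1],[0,0,0,0,0.1]]' 40
```

```text
clock: 3.25
tool_pos: [0.4938, 0.3214, 0.13]
orientation: [0.636, 3.076, 0.001]
wrist_force: [-0.4, 0.4, 0.4]
opening: 0.0952
clock: 3.95
tool_pos: [0.4938, 0.3214, 0.13]
orientation: [0.636, 3.076, 0.001]
wrist_force: [-0.3, -0.2, -0.4]
opening: 0.0444
```

```bash
python3 -m crank '[[0,0,0,0,0.1],[0,0,0,0,0.1],[0,0,0,0,0.1],[0,0,0,0,0.1],[0,0,0,0,0.1],[0,0,0,0,0.1]]' 40; python3 -m crank '[[0,0,-0.5,0,0.1],[0,0,-1.5,0,0.1],[0,0,-3,0,0.1],[0,0,-5,0,0.1],[0,0,-7,0,0.1],[0,0,-9,0,0.1],[0,0,-10,0,0.1],[0,0,-10,0,0.1]]' 40
```

```text
clock: 4.55
tool_pos: [0.4938, 0.3214, 0.1299]
orientation: [0.636, 3.076, 0.0]
wrist_force: [0.3, -0.1, -0.2]
opening: 0.0299
clock: 5.35
tool_pos: [0.4948, 0.322, 0.2331]
orientation: [0.635, 3.072, 0.005]
wrist_force: [-0.9, -0.9, -2.3]
opening: 0.0294
```

```bash
python3 -m crank '[[-1,-1.8,-0.5,-0.06,0.1],[-2,-4,-1,-0.13,0.1],[-3.2,-6,-1.5,-0.2,0.1],[-4.4,-8,-2,-0.28,0.1],[-5.6,-10.5,-2,-0.36,0.1],[-6.8,-13,-2,-0.44,0.1],[-7.8,-15,-2,-0.52,0.1],[-8.8,-16.8,-2,-0.58,0.1],[-9.3,-17.7,-2,-0.615,0.1],[-9.4,-17.9,-2,-0.62,0.1]]' 40;  python3 -m crank '[[0,0,0,0,0.1],[0,0,0,0,0.1],[0,0,0,0,0.1]]'
python3 - <<'E'
from h import *
np.set_printoptions(precision=4,suppress=True)
st=status.read_state();print(st["clock"],st["tool_pos"],st["wrist_force"]);M=R.from_rotvec(st["orientation"]).as_matrix();print(np.degrees(np.arctan2(M[1,1],M[0,1])))
for n in ("wrist","scene","side"):
    im=eyes.capture(n);cv2.imwrite(f"pics/{n}2.png",im)
w=cam("wrist");print(w)
a=cv2.imread('pics/scene2.png')[130:260,140:320];cv2.imwrite('pics/s2c.png',cv2.resize(a,None,fx=4,fy=4,interpolation=2))
a=cv2.imread('pics/side2.png')[120:320,180:360];cv2.imwrite('pics/d2c.png',cv2.resize(a,None,fx=3,fy=3,interpolation=2))
E
```

```text
clock: 6.35
tool_pos: [0.5095, 0.1192, 0.2514]
orientation: [-0.33, 3.121, 0.003]
wrist_force: [1.1, 0.4, -2.6]
opening: 0.0298
clock: 6.65
tool_pos: [0.5094, 0.1198, 0.2511]
orientation: [-0.331, 3.121, 0.003]
wrist_force: [-0.1, -0.1, -3.2]
opening: 0.0299
6.65 [0.5094 0.1198 0.2511] [-0.0692 -0.07   -3.2363]
102.1049499218379
(array([[335.7158,   0.    , 259.3149],
       [  0.    , 335.7158, 189.9153],
       [  0.    ,   0.    ,   1.    ]]), array([0.4275, 0.1014, 0.4166]), array([[-0.2095,  0.9337,  0.2905],
       [ 0.9778,  0.1995,  0.0641],
       [ 0.0019,  0.2975, -0.9547]]))
```

View pics/wrist2.png

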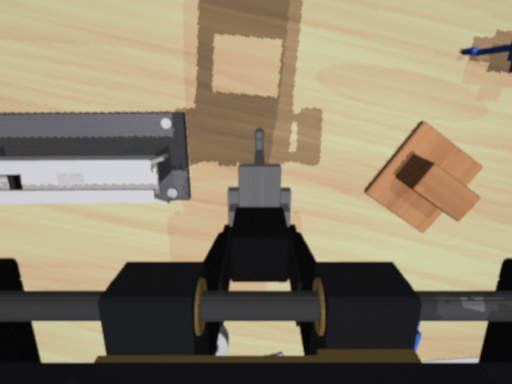

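View pics/s2c.png

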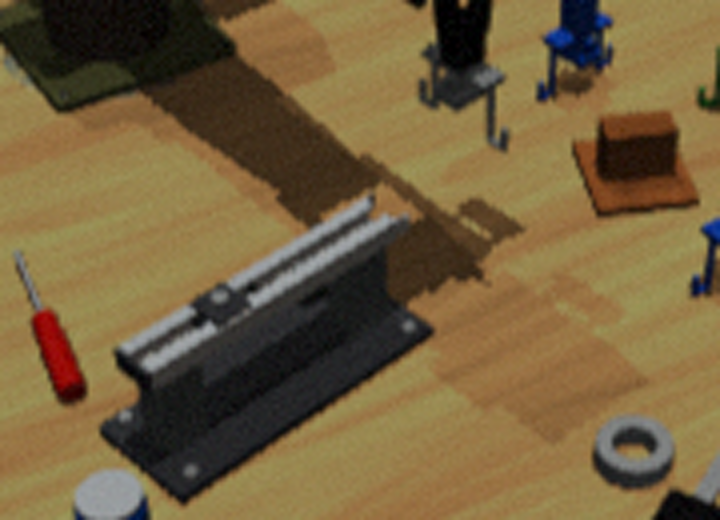

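View pics/d2c.png

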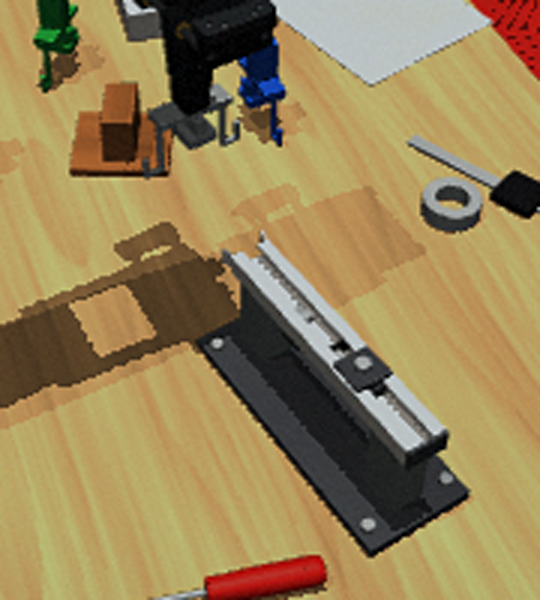

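```bash
python3 - <<'E'
from h import *
a=cv2.imread('pics/wrist2.png')[100:215,0:200];a=np.clip(a.astype(float)*1.2,0,255).astype(np.uint8);cv2.imwrite('pics/w2c.png',cv2.resize(a,None,fx=4,fy=4,interpolation=2))
a=cv2.imread('pics/wrist2.png')[110:290,200:320];a=np.clip(a.astype(float)*1.8,0,255).astype(np.uint8);cv2.imwrite('pics/w2h.png',cv2.resize(a,None,fx=3.3,fy=3.3,interpolation=2))
E
```

```text
(no output)
```

View pics/w2c.png

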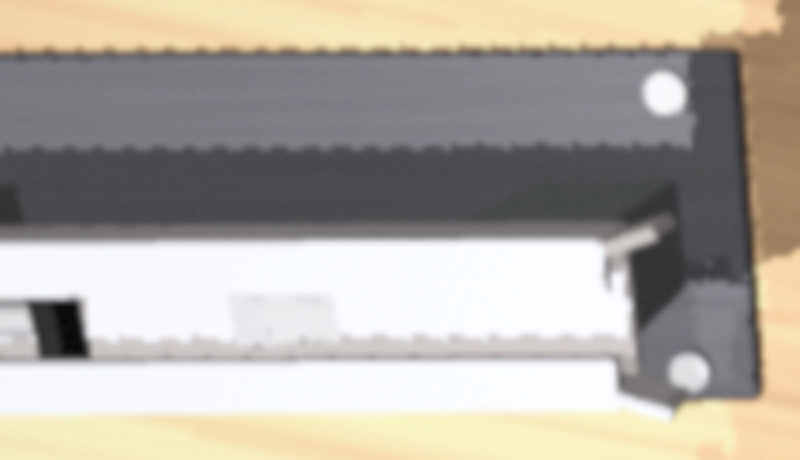

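View pics/w2h.png

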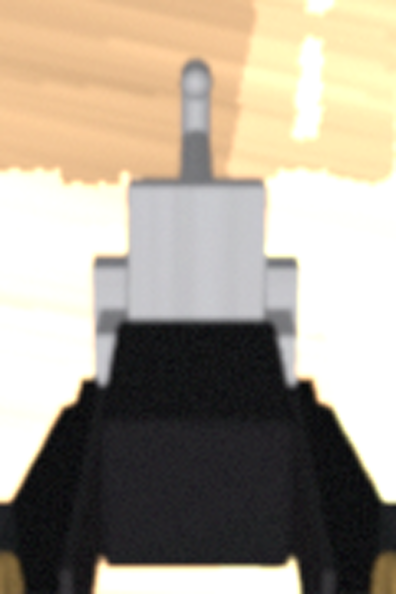

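```bash
python3 - <<'E'
from h import *
np.set_printoptions(precision=4,suppress=True)
im=cv2.imread('pics/wrist2.png')
w=cam("wrist")
q=lambda u,v:(u/4-.375,100+v/4-.375)
P={k:atz(w,q(*p),z) for k,p,z in [("+o0",(20,413),.1165),("+o1",(600,411),.1165),("-o0",(20,240),.1165),("-o1",(590,238),.1165),("+i0",(100,358),.1165),("+i1",(600,357),.1165),("+end",(617,385),.1165),("-end",(605,250),.1165),("cat face",(232,315),.104),("cat ramp",(335,315),.1),("clampedge",(86,330),.11),("plate1",(738,52),.008),("plate2",(762,395),.008)]}
for k,v in P.items(): print(k,v)
# gradient-based profile
g=cv2.cvtColor(im,6)
for c in (40,100,130): print(c,list(g[150:206,c]))
E
```

```text
+o0 [ 0.5817 -0.1115  0.1165]
+o1 [0.5526 0.0226 0.1165]
-o0 [ 0.539  -0.111   0.1165]
-o1 [0.5114 0.0156 0.1165]
+i0 [ 0.5639 -0.0931  0.1165]
+i1 [0.5392 0.021  0.1165]
+end [0.5453 0.0257 0.1165]
-end [0.5135 0.0192 0.1165]
cat face [ 0.5518 -0.0702  0.104 ]
cat ramp [ 0.5482 -0.0478  0.1   ]
clampedge [ 0.5604 -0.1006  0.11  ]
plate1 [0.4764 0.0212 0.008 ]
plate2 [0.5815 0.0443 0.008 ]
40 [np.uint8(61), np.uint8(60), np.uint8(62), np.uint8(61), np.uint8(62), np.uint8(66), np.uint8(79), np.uint8(93), np.uint8(99), np.uint8(120), np.uint8(166), np.uint8(196), np.uint8(206), np.uint8(208), np.uint8(209), np.uint8(208), np.uint8(209), np.uint8(208), np.uint8(209), np.uint8(209), np.uint8(209), np.uint8(208), np.uint8(209), np.uint8(208), np.uint8(209), np.uint8(208), np.uint8(209), np.uint8(208), np.uint8(209), np.uint8(209), np.uint8(209), np.uint8(209), np.uint8(208), np.uint8(205), np.uint8(193), np.uint8(176), np.uint8(169), np.uint8(167), np.uint8(159), np.uint8(147), np.uint8(168), np.uint8(196), np.uint8(207), np.uint8(208), np.uint8(208), np.uint8(209), np.uint8(209), np.uint
[... 1101 characters left out ...]
int8(141), np.uint8(186), np.uint8(207), np.uint8(211), np.uint8(211), np.uint8(211), np.uint8(211), np.uint8(211), np.uint8(211), np.uint8(211), np.uint8(211), np.uint8(211), np.uint8(211), np.uint8(211), np.uint8(211), np.uint8(211), np.uint8(211), np.uint8(211), np.uint8(211), np.uint8(211), np.uint8(211), np.uint8(211), np.uint8(211), np.uint8(208), np.uint8(194), np.uint8(178), np.uint8(171), np.uint8(171), np.uint8(168), np.uint8(155), np.uint8(156), np.uint8(188), np.uint8(207), np.uint8(211), np.uint8(211), np.uint8(211), np.uint8(211), np.uint8(211), np.uint8(211), np.uint8(211), np.uint8(211), np.uint8(211), np.uint8(210), np.uint8(207), np.uint8(201), np.uint8(195), np.uint8(196)]
```

```bash
python3 - <<'E'
from h import *
np.set_printoptions(precision=4,suppress=True)
w=cam("wrist");st=status.read_state();M=R.from_rotvec(st["orientation"]).as_matrix()
zg=st["tool_pos"][2]-.008
q=lambda u,v:(200+u/3.3-.35,110+v/3.3-.35)
for k,p,z in [("cross -x end L",(130,183),zg-.023),("R",(265,183),zg-.023),("top front",(102,560),zg+.023),("f R",(295,560),zg+.023),("top back L",(107,418),zg+.023),("top back R",(283,418),zg+.023),("foot L",(95,258),zg-.047),("foot R",(297,258),zg-.047)]:
    print(k,M.T@(atz(w,q(*p),z)-st["tool_pos"])*1000)
E
```

```text
cross -x end L [ 38.5982 -12.4634  30.8423]
R [38.581  12.0127 30.8758]
top front [-10.6363 -15.0651 -14.9818]
f R [-10.68    14.8192 -14.9409]
top back L [ 13.4236 -13.7041 -15.0678]
top back R [ 13.3934  12.4103 -15.0321]
foot L [ 17.1658 -21.496   54.9084]
foot R [17.1304 20.4729 54.9658]
```

```bash
python3 -m crank '[[-0.05,0,1,0,0.1],[-0.1,-0.5,2.5,0,0.1],[-0.15,-1,4,0,0.1],[-0.15,-1.5,5.5,0,0.1],[-0.15,-2,7,0,0.1],[-0.15,-2.5,8,0,0.1],[-0.15,-3.5,8.4,0,0.1],[-0.15,-4.5,8.5,0,0.1],[-0.15,-5,8.5,0,0.1],[-0.15,-5,8.5,0,0.1]]' 40
python3 - <<'E'
from h import *
np.set_printoptions(precision=4,suppress=True)
st=status.read_state();print(st["clock"],st["tool_pos"],st["wrist_force"]);M=R.from_rotvec(st["orientation"]).as_matrix();print(M)
t=st["tool_pos"];print("u,v",.9772*t[0]+.2124*t[1],-.2124*t[0]+.9772*t[1])
for n in ("wrist","scene","side"):
    im=eyes.capture(n);cv2.imwrite(f"pics/{n}3.png",im)
a=cv2.imread('pics/scene3.png')[130:230,190:320];a=cv2.resize(a,None,fx=4,fy=4,interpolation=2)
b=cv2.imread('pics/side3.png')[150:250,210:310];b=cv2.resize(b,None,fx=4,fy=4,interpolation=2)
c=cv2.imread('pics/wrist3.png')[100:300,100:360];
cv2.imwrite('pics/sd3.png',cv2.resize(np.hstack([a,b]),(800,346)));cv2.imwrite('pics/w3c.png',cv2.resize(c,None,fx=3,fy=3,interpolation=2))
E
```

```text
clock: 7.8
tool_pos: [0.5225, 0.0704, 0.1673]
orientation: [-0.329, 3.119, 0.002]
wrist_force: [0.3, 0.0, -2.0]
opening: 0.0297
7.8 [0.5225 0.0704 0.1673] [ 0.2804  0.0475 -2.046 ]
[[-0.978  -0.2085  0.0049]
 [-0.2085  0.978   0.0021]
 [-0.0053  0.001  -1.    ]]
u,v 0.5255920642300872 -0.04216482275863587
```

View pics/sd3.png

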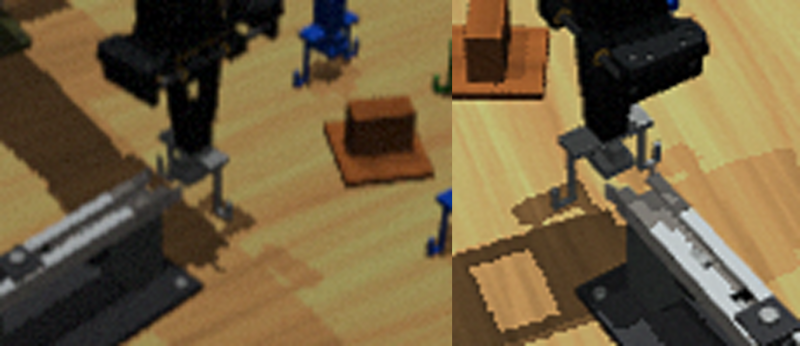

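View pics/w3c.png

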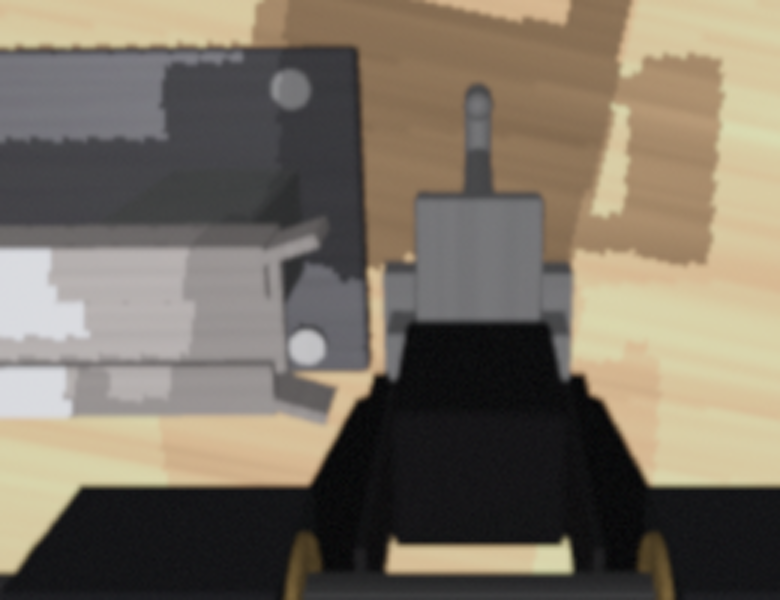

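```bash
python3 - <<'E'
from h import *
np.set_printoptions(precision=4,suppress=True)
w=cam("wrist");st=status.read_state();t=st["tool_pos"];print(t,st["wrist_force"])
q=lambda u,v:(100+u/3-.33,100+v/3-.33)
zg=t[2]-.008
def uv(P): return np.array([.9772*P[0]+.2124*P[1],-.2124*P[0]+.9772*P[1]])
print("tcp",uv(t))
for k,p,z in [("-o",(60,247),.1165),("-o",(240,247),.1165),("+o",(60,416),.1165),("+o",(250,413),.1165),("+i",(60,365),.1165),("+i",(260,363),.1165),("foot-x L",(387,263),zg-.047),("foot-xR",(571,263),zg-.047),("foot-x bot",(387,268),zg-.057),("cross L",(417,194),zg-.023),("cross R",(542,194),zg-.023),("top",(394,541),zg+.023),("topb",(400,413),zg+.023),("hook bottom",(478,90),zg-.091+.0035)]:
    print(k,uv(atz(w,q(*p),z)))
E
```

```text
[0.5221 0.0713 0.167 ] [-0.0547  0.2231 -2.4962]
tcp [ 0.5254 -0.0412]
-o [ 0.5027 -0.1346]
-o [ 0.5029 -0.0946]
+o [ 0.544  -0.1399]
+o [ 0.5434 -0.0952]
+i [ 0.5311 -0.1382]
+i [ 0.5308 -0.092 ]
foot-x L [ 0.5081 -0.0624]
foot-xR [ 0.5082 -0.0204]
foot-x bot [ 0.5124 -0.0634]
cross L [ 0.4864 -0.0537]
cross R [ 0.4865 -0.0288]
top [ 0.5363 -0.0561]
topb [ 0.5124 -0.0544]
hook bottom [ 0.4741 -0.0415]
```

```bash
python3 -m crank '[[0.06,-0.4,0.08,0,0.1],[0.06,-0.9,0.08,0,0.1],[0.06,-1.4,0.08,0,0.1],[0.06,-1.9,0.08,0,0.1],[0.06,-2.3,0.08,0,0.1],[0.06,-2.7,0.08,0,0.1],[0.06,-3.1,0.08,0,0.1],[0.06,-3.5,0.08,0,0.1],[0.06,-3.9,0.08,0,0.1],[0.06,-3.9,0.08,0,0.1]]' 40
cat > s.py <<'E'
from h import *
np.set_printoptions(precision=4,suppress=True)
st=status.read_state();t=st["tool_pos"];M=R.from_rotvec(st["orientation"]).as_matrix()
print("u",.9772*t[0]+.2124*t[1],"v",-.2124*t[0]+.9772*t[1],"z",t[2],"F tool",M.T@st["wrist_force"],"M tool",M.T@st["moment"],"tilt",M[:,2],"yaw",np.degrees(np.arctan2(M[1,1],M[0,1])))
E
python3 s.py
```

```text
clock: 8.95
tool_pos: [0.5298, 0.0326, 0.1662]
orientation: [-0.33, 3.119, 0.003]
wrist_force: [0.2, -0.1, -2.9]
opening: 0.0298
u 0.5246823599834588 v -0.08066944540588253 z 0.16622809545583336 F tool [-0.1305 -0.1166  2.9361] M tool [-0.0799 -0.0924 -0.0227] tilt [ 0.0045  0.0022 -1.    ] yaw 102.07424418633363
```

```bash
python3 -m crank '[[0,-0.4,0,0,0.1],[0,-0.8,0,0,0.1],[0,-1.2,0,0,0.1],[0,-1.6,0,0,0.1],[0,-2,0,0,0.1],[0,-2.4,0,0,0.1],[0,-2.8,0,0,0.1],[0,-3.2,0,0,0.1],[0,-3.6,0,0,0.1],[0,-4,0,0,0.1]]' 40; python3 s.py
```

```text
clock: 9.95
tool_pos: [0.5382, -0.0068, 0.1661]
orientation: [-0.33, 3.12, 0.003]
wrist_force: [-0.3, 0.5, -2.0]
opening: 0.0299
u 0.5245296902712819 v -0.12097239517995348 z 0.16614739869709533 F tool [0.1823 0.5819 2.0269] M tool [-0.1981 -0.1016  0.0012] tilt [ 0.0044  0.0023 -1.    ] yaw 102.07631428594188
```

```bash
python3 -m crank '[[0,-0.3,0,0,0.1],[0,-0.6,0,0,0.1],[0,-0.9,0,0,0.1],[0,-1.2,0,0,0.1],[0,-1.5,0,0,0.1],[0,-1.8,0,0,0.1],[0,-2.1,0,0,0.1],[0,-2.4,0,0,0.1]]' 40; python3 s.py;python3 -m crank '[[0,-0.3,0,0,0.1],[0,-0.6,0,0,0.1],[0,-0.9,0,0,0.1],[0,-1.2,0,0,0.1],[0,-1.5,0,0,0.1],[0,-1.8,0,0,0.1]]' 40; python3 s.py
```

```text
clock: 10.75
tool_pos: [0.5433, -0.03, 0.1663]
orientation: [-0.33, 3.12, 0.005]
wrist_force: [-1.2, 2.1, 0.2]
opening: 0.0297
u 0.5245329731893896 v -0.14472538360491816 z 0.16626831863897792 F tool [ 0.7524  2.2617 -0.1917] M tool [-0.8358 -0.078  -0.0277] tilt [ 0.0043  0.0036 -1.    ] yaw 102.062103035247
clock: 11.35
tool_pos: [0.5474, -0.0482, 0.1665]
orientation: [-0.329, 3.119, 0.004]
wrist_force: [0.4, 0.5, 0.7]
opening: 0.0298
u 0.5246334841788243 v -0.1633603171667246 z 0.16649734354300813 F tool [-0.4843  0.4197 -0.6712] M tool [-0.4723 -0.0741 -0.0113] tilt [ 0.0049  0.0029 -1.    ] yaw 102.05711093270412
```

```bash
python3 -m crank '[[0,-0.4,0,0,0.1],[0,-0.8,0,0,0.1],[0,-1.2,0,0,0.1],[0,-1.6,0,0,0.1],[0,-2,0,0,0.1],[0,-2.4,0,0,0.1],[0,-2.8,0,0,0.1],[0,-3.2,0,0,0.1],[0,-3.3,0,0,0.1]]' 40; python3 s.py
```

```text
clock: 12.25
tool_pos: [0.5543, -0.0809, 0.1664]
orientation: [-0.329, 3.119, 0.004]
wrist_force: [-1.2, 1.8, 0.4]
opening: 0.0301
u 0.524480494860253 v -0.19678315539207097 z 0.16644204906127416 F tool [ 0.7902  1.9841 -0.3832] M tool [-0.5946 -0.0585  0.0164] tilt [ 0.0049  0.0029 -1.    ] yaw 102.03523830646479
```

Now in 2 mm steps, feeling for the buffer.

```bash
for i in 1 2 3; do :; done; python3 -m crank '[[0,-0.1,0,0,0.1],[0,-0.2,0,0,0.1],[0,-0.2,0,0,0.1]]' 40; python3 s.py; python3 -m crank '[[0,-0.1,0,0,0.1],[0,-0.2,0,0,0.1],[0,-0.2,0,0,0.1]]' 40; python3 s.py;python3 -m crank '[[0,-0.1,0,0,0.1],[0,-0.2,0,0,0.1],[0,-0.2,0,0,0.1]]' 40; python3 s.py
```

```text
clock: 12.55
tool_pos: [0.5547, -0.083, 0.1664]
orientation: [-0.329, 3.119, 0.003]
wrist_force: [0.0, 1.3, -0.3]
opening: 0.0295
u 0.5244710661031501 v -0.19890289434163838 z 0.16641441974163593 F tool [-0.2832  1.222   0.2646] M tool [-0.4339 -0.0171  0.0565] tilt [ 0.0049  0.0027 -1.    ] yaw 102.04025305531414
clock: 12.85
tool_pos: [0.5552, -0.0849, 0.1664]
orientation: [-0.329, 3.119, 0.004]
wrist_force: [-0.2, 1.7, -0.1]
opening: 0.0298
u 0.5244579844971773 v -0.2009114918042743 z 0.16643252301736589 F tool [-0.1944  1.7382  0.0976] M tool [-0.6043 -0.048  -0.0326] tilt [ 0.0049  0.0028 -1.    ] yaw 102.03535054912557
clock: 13.15
tool_pos: [0.5554, -0.0858, 0.1665]
orientation: [-0.329, 3.12, 0.008]
wrist_force: [-1.4, 6.1, 1.3]
opening: 0.0296
u 0.5244652468431356 v -0.20180570259160852 z 0.16646953219612734 F tool [ 0.1265  6.2647 -1.2671] M tool [-1.4794 -0.0526  0.0077] tilt [ 0.0041  0.0055 -1.    ] yaw 102.03650003654384
```

```bash
python3 -m crank '[[0,-0.2,0,0,0.1],[0,-0.35,0,0,0.1],[0,-0.5,0,0,0.1],[0,-0.6,0,0,0.1],[0,-0.6,0,0,0.1]]' 40; python3 s.py;  python3 -m crank '[[0,-0.2,0,0,0.1],[0,-0.3,0,0,0.1],[0,-0.4,0,0,0.1],[0,-0.4,0,0,0.1]]' 40; python3 s.py
```

```text
clock: 13.65
tool_pos: [0.5562, -0.0894, 0.1666]
orientation: [-0.329, 3.121, 0.016]
wrist_force: [-2.5, 8.9, 3.9]
opening: 0.03
u 0.5245012919563329 v -0.20551659818395862 z 0.16656428238504775 F tool [ 0.5884  9.2995 -3.8538] M tool [-2.293  -0.0036 -0.0381] tilt [ 0.0026  0.0108 -0.9999] yaw 102.03747446013057
clock: 14.05
tool_pos: [0.5565, -0.0911, 0.1666]
orientation: [-0.329, 3.121, 0.025]
wrist_force: [-1.8, 9.5, 3.5]
opening: 0.0302
u 0.5245112209479321 v -0.2072077272039298 z 0.16662194961760854 F tool [-0.2698  9.6637 -3.3796] M tool [-2.208   0.0237 -0.0478] tilt [ 0.001   0.016  -0.9999] yaw 102.04961099738053
```

```bash
python3 -m crank '[[0,-0.2,0,0,0.1],[0,-0.35,0,0,0.1],[0,-0.5,0,0,0.1],[0,-0.6,0,0,0.1],[0,-0.6,0,0,0.1]]' 40; python3 s.py
python3 - <<'E'
from h import *
for n in ("side","scene"):
    im=eyes.capture(n);cv2.imwrite(f"pics/{n}4.png",im)
a=cv2.imread('pics/scene4.png')[160:260,150:280];b=cv2.imread('pics/side4.png')[180:320,230:350]
cv2.imwrite('pics/sc4.png',cv2.resize(a,None,fx=5,fy=5,interpolation=2));cv2.imwrite('pics/sd4.png',cv2.resize(b,None,fx=4,fy=4,interpolation=2))
E
```

```text
clock: 14.55
tool_pos: [0.5572, -0.0939, 0.1668]
orientation: [-0.33, 3.123, 0.036]
wrist_force: [-3.1, 11.3, 4.0]
opening: 0.0298
u 0.5245702873128081 v -0.2101201262127635 z 0.16676096338351024 F tool [ 0.6359 11.7585 -3.7402] M tool [-2.8129  0.0066 -0.1199] tilt [-0.001   0.023  -0.9997] yaw 102.05662902311566
```

View pics/sc4.png

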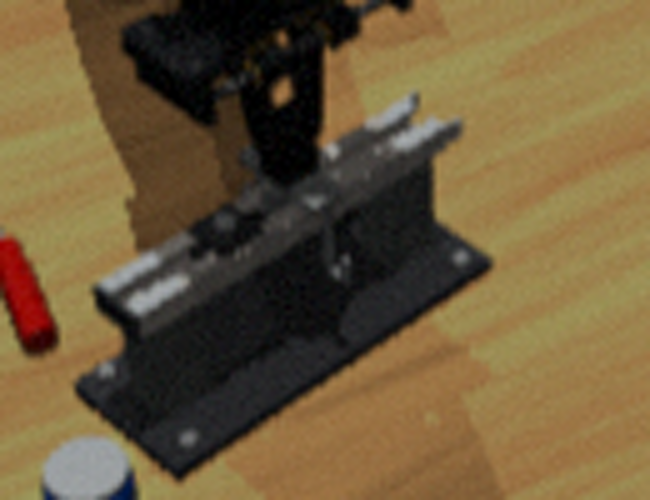

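View pics/sd4.png

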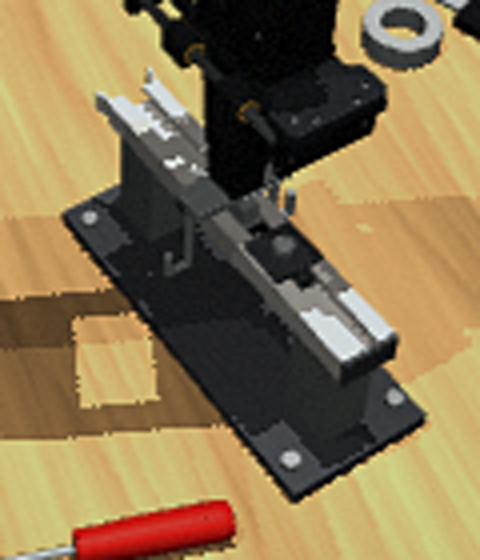

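```bash
python3 -m crank '[[0,-0.2,0,0,0.1],[0,-0.35,0,0,0.1],[0,-0.45,0,0,0.1],[0,-0.45,0,0,0.1]]' 40; python3 s.py
```

```text
clock: 15.05
tool_pos: [0.5575, -0.0949, 0.1666]
orientation: [0.33, -3.124, -0.048]
wrist_force: [-2.9, 12.8, 3.9]
opening: 0.0297
u 0.5245889517457755 v -0.21115079182961677 z 0.16663969765956466 F tool [ 0.1055 13.2033 -3.4472] M tool [-2.8914 -0.0498 -0.0212] tilt [-0.0033  0.0307 -0.9995] yaw 102.0734975499946
```

```bash
python3 -m crank '[[0,0.1,0,0,0.1],[0,0.2,0,0,0.1],[0,0.2,0,0,0.1]]' 40; python3 s.py;  python3 -m crank '[[0,0.1,0,0,0.1],[0,0.2,0,0,0.1],[0,0.2,0,0,0.1]]' 40; python3 s.py
```

```text
clock: 15.35
tool_pos: [0.5568, -0.0917, 0.1666]
orientation: [0.331, -3.123, -0.052]
wrist_force: [-0.4, 6.0, 1.2]
opening: 0.0298
u 0.5245966332860426 v -0.20790927465664516 z 0.16659525512975495 F tool [-0.9085  6.0192 -0.9963] M tool [-1.5424 -0.0834 -0.0605] tilt [-0.0041  0.033  -0.9994] yaw 102.10292401728054
clock: 15.65
tool_pos: [0.5566, -0.0909, 0.1665]
orientation: [0.331, -3.124, -0.048]
wrist_force: [2.0, -3.2, -2.2]
opening: 0.0299
u 0.5245609317191267 v -0.20708786377788208 z 0.16652242397625702 F tool [-1.2572 -3.5717  2.1043] M tool [ 0.528  -0.2363 -0.0692] tilt [-0.0034  0.0303 -0.9995] yaw 102.10559333250053
```

The pull-back is resisted (-3.6 N in tool y where the buffer pushed +13 N before), so the catch holds. Releasing.

```bash
python3 -m crank '[[0,0,0,0,0.35],[0,0,0,0,0.4],[0,0,0,0,0.5],[0,0,0,0,0.6],[0,0,0,0,0.6],[0,0,0,0,0.6]]' ; python3 s.py; python3 -m crank '[[0,0,-0.5,0,0.6],[0,0,-1.5,0,0.6],[0,0,-3,0,0.6],[0,0,-5,0,0.6],[0,0,-7,0,0.6],[0,0,-9,0,0.6],[0,0,-11,0,0.6],[2,0,-13,0,0.6],[5,0,-14,0,0.6],[8,0,-14,0,0.6]]'; python3 s.py
python3 - <<'E'
from h import *
for n in ("side","scene","wrist"):
    im=eyes.capture(n);cv2.imwrite(f"pics/{n}5.png",im)
a=cv2.imread('pics/scene5.png')[160:260,150:280];b=cv2.imread('pics/side5.png')[170:320,200:350]
cv2.imwrite('pics/sc5.png',cv2.resize(a,None,fx=5,fy=5,interpolation=2));cv2.imwrite('pics/sd5.png',cv2.resize(b,None,fx=4,fy=4,interpolation=2))
E
```

```text
clock: 16.25
tool_pos: [0.5566, -0.0909, 0.1666]
orientation: [0.331, -3.124, -0.048]
wrist_force: [-1.2, 0.5, 0.2]
opening: 0.0567
u 0.5246001579966916 v -0.20705192837667788 z 0.16657635787510364 F tool [ 1.0887  0.7321 -0.1506] M tool [-0.1202 -0.0414 -0.029 ] tilt [-0.0033  0.0304 -0.9995] yaw 102.10878862086426
clock: 17.25
tool_pos: [0.4791, -0.1124, 0.3105]
orientation: [-0.332, 3.119, 0.044]
wrist_force: [-0.6, -0.5, 0.2]
opening: 0.057
u 0.44431642111426256 v -0.21160524289844446 z 0.3104710233201875 F tool [ 0.712  -0.3894 -0.1897] M tool [-0.0793 -0.0654  0.0156] tilt [ 0.0021  0.0282 -0.9996] yaw 102.15627917178745
```

View pics/sc5.png

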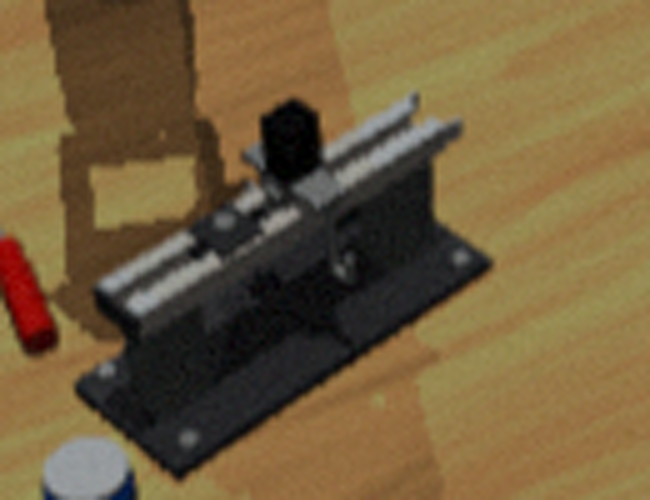

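View pics/sd5.png

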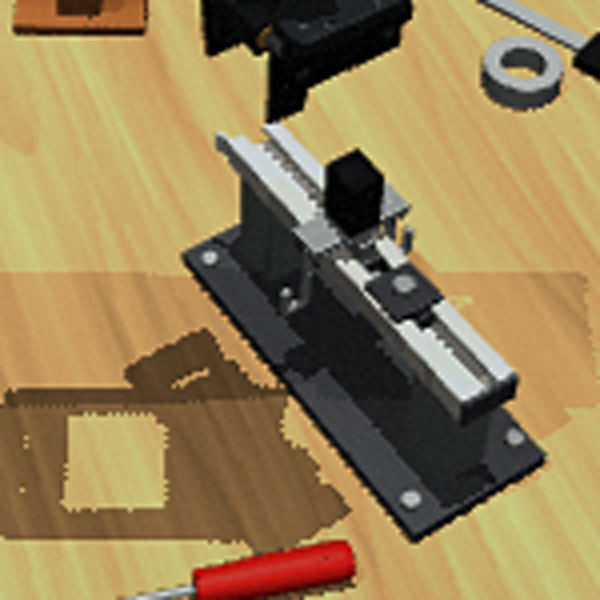

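View pics/wrist5.png

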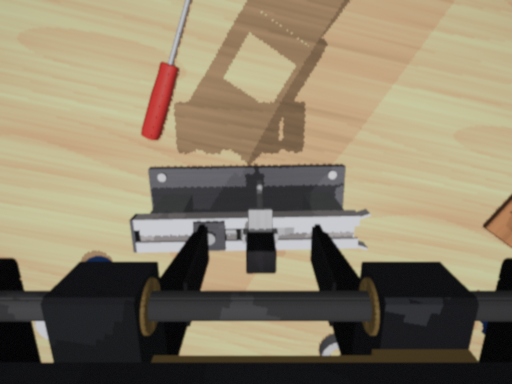

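```bash
python3 - <<'E'
from h import *
a=cv2.imread('pics/wrist5.png')[190:290,180:340];a=np.clip(a.astype(float)*1.3,0,255).astype(np.uint8)
cv2.imwrite('pics/w5c.png',cv2.resize(a,None,fx=5,fy=5,interpolation=2))
w=cam("wrist")
uv=lambda P:(.9772*P[0]+.2124*P[1],-.2124*P[0]+.9772*P[1])
for p in [(248.5,209),(271.5,209)]: print(uv(atz(w,p,.134)))
for p in [(247,249),(275,249),(247,271),(275,271)]: print("top",uv(atz(w,p,.180)))
E
```

```text
(np.float64(0.48749168218978384), np.float64(-0.2184823838663839))
(np.float64(0.4878675084059703), np.float64(-0.19364546020358053))
top (np.float64(0.5114434192369596), np.float64(-0.22018899565246225))
top (np.float64(0.5119661248836436), np.float64(-0.19300963244097674))
top (np.float64(0.5356209351139017), np.float64(-0.220555252821019))
top (np.float64(0.5362219012213363), np.float64(-0.19276948107960007))
```

View pics/w5c.png

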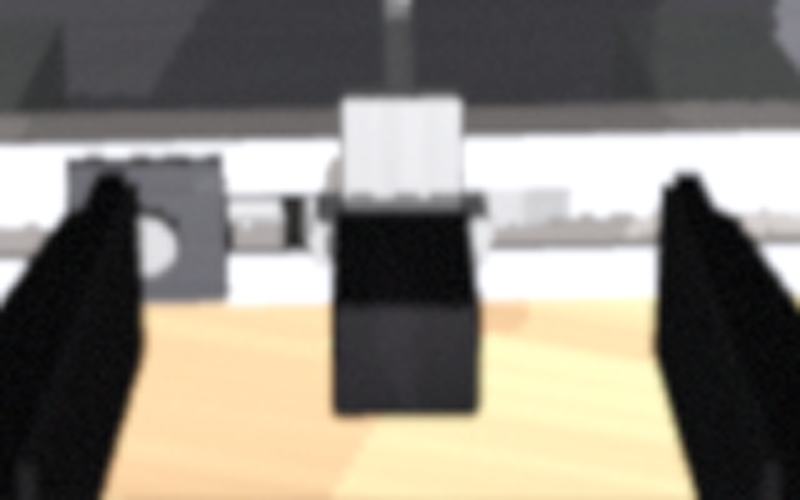

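```bash
python3 - <<'E'
from h import *
print(manip.hand_in(), status.read_state()["clock"])
E
```

```text
the job is handed in; nothing more can be done
the job is handed in; nothing more can be done
```

The black-gripped hanger is in the rail, caught between catch and buffer and released. I handed the job in after about 17 s on the robot's clock.

- **Moves:** I gripped it across its 30 mm faces on the parking block. The foot went in at the mouth without touching and over the catch with about 2 N. I then pressed the buffer back roughly 8 mm, with a peak of about 13 N.
- **Catch check by feel:** pulling back first let the buffer push drop away. Then the hanger was held, with -3.6 N against the pull.
- **Check by camera after letting go:** the hanger sits 116 mm inside the mouth along the rail. That is where about 5 mm of buffer press puts it, and the catch shows right behind the foot.
- **Other things:** I never went near the gauge, driver or can. The driver and gauge look unmoved in the last pictures. The can is only partly in those crops, and I measured none of the three.
- **Disagreements:**
  - Under the push the tool pitched by about 0.03 rad, with about 3.5 N upward, so the foot was slightly tilted in the channel. That upward force did not fall when the catch should have snapped, so I relied on the pull-back test instead.
  - The buffer was met about 1.5 mm before my camera estimate.

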